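# Slide the loaded bottle carrier into its dock

### The arm

A 6-joint arm with a two-finger parallel gripper is mounted at the origin on the work surface. World frame = base frame: x ahead of the robot, y to its left, z up, the work surface at z = 0. Lengths are in m, angles in rad, forces in N, time in s.
With the tool pointing down it reaches from about 0.375 to 0.975 m from the base axis. Payload 3.8 kg.
Tool frame: the origin (TCP) lies on the mounting face of the last link; the fingertips stand 173 mm ahead of it and the grasp point (between the pads) lies 155 mm ahead of it; z points along the fingers, y is the direction in which the jaws open and shut (so a half turn about z gives the same grasp; the last joint's range is limited). The gripper opens to 85 mm and grips with 20 to 120 N. Pads are 22 mm wide; open, the fingers measure 114 mm over their backs; the gripper's body (76 mm by 85 mm) begins 54 mm behind the grasp point. The pads swing forward as they close: fully open they stand 13 mm farther back than shut.
Start: joints at [-1.375, 0.264, 1.604, -0, 1.274, -0.037], TCP at [0.156, -0.657, 0.405] pointing down, gripper open.
Joint ranges: [-2.63, 2.63], [-0.94, 2.18], [0.31, 2.57], [-1.31, 4.45], [0, 2.66], [-2.55, 2.55]. Speed limits (rad/s): [2.57, 2.57, 3.14, 3.14, 3.14, 3.14].

### API

Orientations are given as a rotation vector (axis times angle).
In Python, from workcell import bot gives the robot as it stands.
- The arm moves only by the shell command python3 -m jog 'ROWS' [FORCE]. ROWS is JSON, a list that holds one entry, the list of rows, each a list of 7 numbers: the closure, from 0 (fully open) to 1 (shut), then the shift along the tool's x, y, z in cm, then the turn, a rotation vector about the tool's x, y, z in rad. A call has 1 to 12 rows; each row is the pose to reach, as a shift and turn from the pose commanded when the call began, along the tool's axes at that moment; what a row does not reach only later rows make up. A row lasts 1/8 s, in which the tool goes at most 62.5 mm and 10.7 degrees, less where a joint would pass 70% of its speed; a pose out of reach is approached as far as the arm can. A call with a gripper value outside its range is refused whole. The fingers move at their own pace and stop on an object; FORCE is the grip in N (left out, the last holds). Time passes only in rows, so rows that repeat a pose let the fingers close. It gives the time, the measured TCP pose, the force and the opening at its end, in the units of the state.
- bot.read_state(): the state, without advancing time (a new reading comes with each control period).
- bot.read_camera(name): name is "scene" or "side" or "wrist"; returns the picture (480x640x3 uint8, red, green, blue); there is no depth.
- bot.camera_model(name): a dict with "intrinsics" (3x3 intrinsics, pixels), "k1" (the pictures are not rectified: a ray, as slopes to the right and down, at radius r is drawn at 1 + k1 r^2 times it, then the intrinsics apply), "rvec" (rotation vector, rad) and "tvec" (3), from world to camera coordinates, as OpenCV has them. Camera axes: x right, y down, z forward; pixel columns grow to the right and rows downward; lengths in m; the calibration is good to about 2 mm. A picture is of the moment at which its call begins: read the wrist's pose just before it. camera_model takes no time and is no camera call; for the wrist camera it gives the pose at the moment of the call.
- bot.finish_job(): hands the job in, once; it reports no verdict.
The state is a dict: "time": time; "q": joint angles; "joint_vel": joint speeds; "joint_torque": joint torques, N m; "tool_pos": TCP position; "tcp_rot": TCP orientation; "wrist_force": force on the tool from outside, world axes, zero at the start; "torque": the same for the moment, N m; "width": opening from 0.0 (shut) to 1.0 (fully open).
Only numpy, scipy, OpenCV 4.12 (cv2) and the standard library are available. Lean on these libraries where they do the work, as an engineer would, in place of code of your own. Each camera call takes 0.05 s, during which the arm holds its last target.

### The job

Push the tall wooden carrier with its three bottles across the bench into the aluminium dock to the left of it, until its long side stands flush against the stop strip, between the dock's two end arms. Push it with the fingertips low down near its base, so that it slides and does not tip; do not grasp or lift it and do not touch the bottles. Leave the other things on the bench where they are, and finish clear of everything.

Things in the scene. Friction and masses are not known exactly. Their poses are not given: they have to be found in the camera images.
- carrier: Tall loose carrier of light wood, 2 kg with its bottles: a box 84 mm deep (x), 228 wide (y), flat walls from 6 to 106 mm up, on an inset 6 mm foot 56 deep; its narrow ends carry 50 mm wide boards up to 226 mm with a dowel between them over the bottles. Origin at the centre of its underside, z up, +x roughly (within 15 degrees) the dock's +x. Its near long side starts 110 to 200 mm short of the strip, up to 30 mm off the dock's middle line.
- push_side (a point): Middle of the carrier's -x long side (the one away from the dock), 20 mm above the bench: push about here, along +x. It takes roughly 8 to 17 N to slide; the carrier tips if pushed high, so the hand should lean back to keep its body off the upper part. Axes as the carrier's.
- dock: Fixed aluminium dock, 30 mm high: a stop strip 320 mm long (y), 20 thick, and at each end an arm 15 mm wide reaching 70 mm towards -x, 290 mm clear between them. Origin at bench level on the middle of the strip's front (-x) face; +x is the way in, world +y (the robot's left) within 12 degrees. Docked, the carrier's origin is at dock x = -42 mm, y near 0, axes parallel.
- bottle0: One of the three equal amber glass bottles standing loose in the carrier's compartments, 60 mm diameter, 165 mm tall, 0.4 kg. Origin at the centre of its underside, z up its axis. It stands at the carrier's -y end (73 mm from its middle).
- bottle1: One of the three equal amber glass bottles standing loose in the carrier's compartments, 60 mm diameter, 165 mm tall, 0.4 kg. Origin at the centre of its underside, z up its axis. It stands in the carrier's middle compartment.
- bottle2: One of the three equal amber glass bottles standing loose in the carrier's compartments, 60 mm diameter, 165 mm tall, 0.4 kg. Origin at the centre of its underside, z up its axis. It stands at the carrier's +y end (73 mm from its middle).
- beaker: Bystander: empty glass beaker, 68 mm diameter, 95 mm tall; origin at the centre of its underside.
- jar: Bystander: white plastic jar, 64 mm diameter, 100 mm tall; origin at the centre of its underside.
- tipbox: Bystander: white pipette-tip box with a red top, 85 x 120 x 53 mm; origin at the centre of its underside.
Mind the look-alikes: they are no part of the job. Leave any purple look-alike of the bottle0 alone. Leave any green look-alike of the bottle1 alone.

How it is judged:
At the end, for the whole second after the job is handed in: The carrier stands upright on the bench in the dock: its long side within about 10 mm of the stop strip at its middle and square to it within 0.06 rad, within 36 mm of the dock's middle line, at rest, with the three bottles upright in it (x of carrier in the frame of dock between -0.052 and -0.034 m and y of carrier in the frame of dock between -0.036 and 0.036 m and angle between the x axis of carrier and the x axis of dock, either way round below 0.06 rad and angle between carrier's own z axis and vertical below 0.05 rad and height (world z) of carrier below 0.006 m and linear speed of carrier below 0.02 m/s and angle between each of bottle0, bottle1, bottle2's own z axis and vertical below 0.12 rad and z of each of bottle0, bottle1, bottle2 in the frame of carrier below 0.035 m and horizontal distance between each of bottle0, bottle1, bottle2 and carrier below 0.09 m); the robot touches nothing.
It fails at once if the carrier tipped by more than 0.12 rad (angle between carrier's own z axis and vertical above 0.12 rad).
It fails at once if the carrier was lifted off the bench (height (world z) of carrier above 0.012 m).
It fails at once if the carrier was pushed or held high: touched with the point between the finger pads more than 75 mm above its underside (contact force between any of the fingers, the arm and carrier above 0.5 N and z of the grasp point in the frame of carrier above 0.075 m).
It fails at once if a bottle was touched by the robot (contact force between any of the fingers, the arm and bottle0 above 0.5 N or contact force between any of the fingers, the arm and bottle1 above 0.5 N or contact force between any of the fingers, the arm and bottle2 above 0.5 N).
It fails at once if a bystander was moved by more than 20 mm (distance of any of beaker, jar, tipbox from where it was at the start of the episode above 0.02 m).
It also fails if it takes over 38 s, if anything falls off the work surface, if the arm or the gripper's body presses on something with over 40 N, if the wrist force passes 120 N, or if a joint passes its speed limit or range.

## Working session

There is one attempt and no reset: what is moved stays moved. The work goes in short steps, Python scripts to look and compute and a shell command to move; the robot and the scene stay as the last step left them, time stands still between calls to the robot, and variables do not carry over. Pictures are saved under pics/ and viewed, and the job is handed in when it is done.

```bash
mkdir -p pics; ls
python3 - <<'E'
from workcell import bot
import cv2,numpy as np
print(bot.read_state())
for n in ["scene","side","wrist"]:
    m=bot.camera_model(n); print(n,m)
    cv2.imwrite(f"pics/{n}0.png",bot.read_camera(n)[:,:,::-1])
E
```

```text
pics
{'time': 0.0, 'q': array([-1.37493953e+00,  2.64757412e-01,  1.60538219e+00, -1.25050043e-05,
        1.27372263e+00, -3.69270078e-02]), 'joint_vel': array([-0.00051672,  0.00016218, -0.0005897 ,  0.00068114,  0.00169385,
       -0.00269657]), 'joint_torque': array([ 2.15924527e-03, -5.15109408e+01, -3.67311680e+01,  3.14276267e-04,
        1.28165595e-02, -3.93002750e-06]), 'tool_pos': array([ 0.15562411, -0.65645556,  0.40335431]), 'tcp_rot': array([-3.11809012e+00, -3.64574019e-01,  3.01497339e-04]), 'wrist_force': array([-0.64079332,  0.01538118, -0.23506111]), 'torque': array([ 0.00431648, -0.02789765,  0.07418673]), 'width': 1.0020366847728808}
scene {'intrinsics': array([[454.03350989,   0.        , 325.36526674],
       [  0.        , 454.03350989, 239.29857047],
       [  0.        ,   0.        ,   1.        ]]), 'k1': -0.0036875728818623658, 'rvec': array([ 2.02479763,  1.41298667, -0.5499937 ]), 'tvec': array([-0.24195487, -0.35576656,  1.48157186])}
side {'intrinsics': array([[502.21958568,   0.        , 316.46639574],
       [  0.        , 502.21958568, 240.4454894 ],
       [  0.        ,   0.        ,   1.        ]]), 'k1': -0.056334354476316725, 'rvec': array([ 0.7176857 , -2.66268004,  1.08372612]), 'tvec': array([0.5385163 , 0.22708381, 0.82838173])}
wrist {'intrinsics': array([[415.41764742,   0.        , 318.04550832],
       [  0.        , 415.41764742, 240.12960754],
       [  0.        ,   0.        ,   1.        ]]), 'k1': -0.09568491152573722, 'rvec': array([-2.2506412 ,  1.78021636,  0.29779144]), 'tvec': array([-0.67410169, -0.04127517,  0.3814876 ])}
```

View pics/scene0.png

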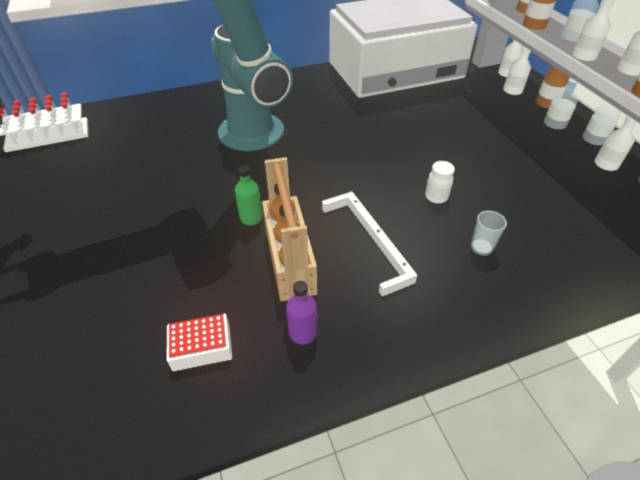

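View pics/side0.png

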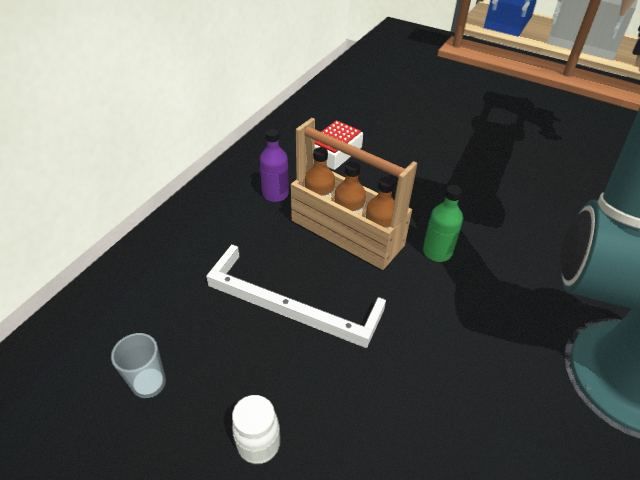

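View pics/wrist0.png

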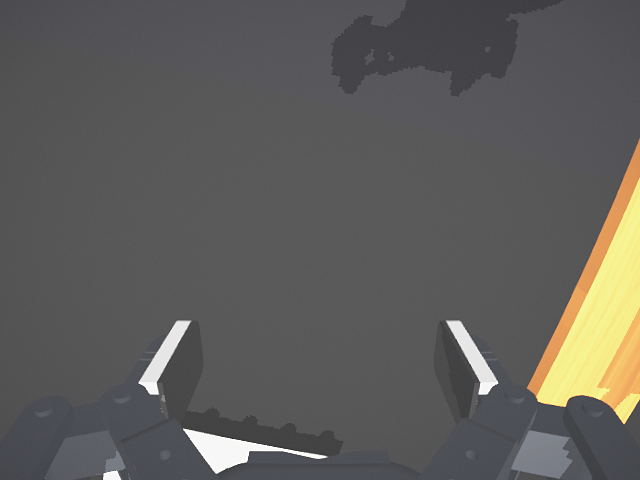

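Run:
```python
import cv2
a=cv2.imread("pics/scene0.png"); b=cv2.imread("pics/side0.png")
cv2.imwrite("pics/s1.png",cv2.resize(a[150:350,225:425],None,fx=3,fy=3,interpolation=cv2.INTER_CUBIC))
cv2.imwrite("pics/d1.png",cv2.resize(b[110:350,200:480],None,fx=2.5,fy=2.5,interpolation=cv2.INTER_CUBIC))
```

```text
(no output)
```

View pics/s1.png

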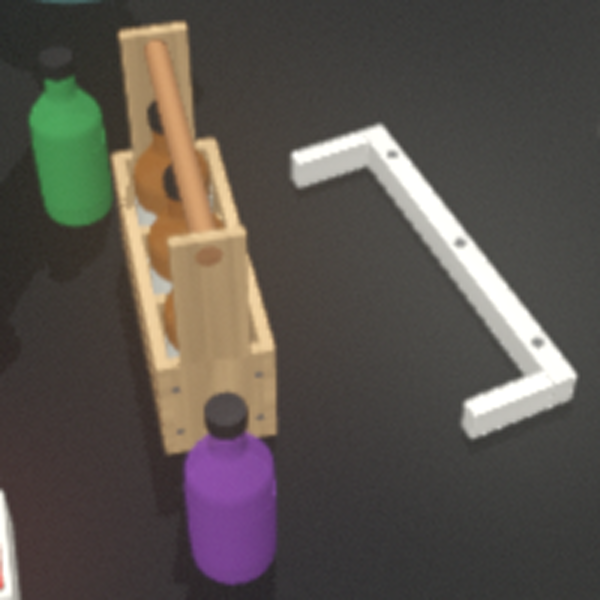

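View pics/d1.png

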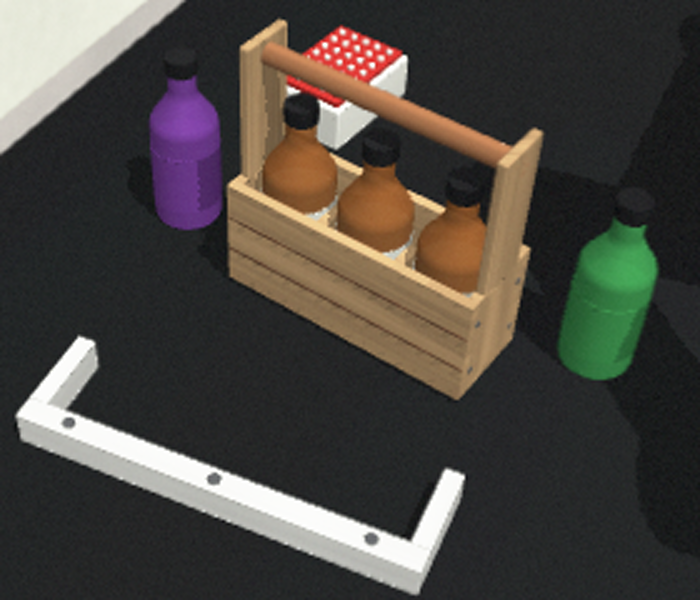

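```bash
cat > h.py <<'E'
import numpy as np,cv2
from workcell import bot
def ray(n,uv,m=None):
    m=m or bot.camera_model(n);K=m["intrinsics"]
    p=np.array([(uv[0]-K[0,2])/K[0,0],(uv[1]-K[1,2])/K[1,1]]);q=p.copy()
    for _ in range(20): q=p/(1+m["k1"]*(q@q))
    R=cv2.Rodrigues(m["rvec"])[0]
    return -R.T@m["tvec"], R.T@np.array([*q,1])
def onz(n,uv,z):
    o,d=ray(n,uv); return o+d*(z-o[2])/d[2]
def proj(n,P):
    m=bot.camera_model(n);R=cv2.Rodrigues(m["rvec"])[0];c=R@np.asarray(P)+m["tvec"];q=c[:2]/c[2]
    q=q*(1+m["k1"]*(q@q));K=m["intrinsics"];return q*K[0,0]+K[:2,2]
def pose(pts): # local->world 2d rigid fit
    L=np.array([p[0] for p in pts],float);W=np.array([p[1][:2] for p in pts])
    l=L-L.mean(0);w=W-W.mean(0)
    a=np.arctan2((l[:,0]*w[:,1]-l[:,1]*w[:,0]).sum(),(l*w).sum())
    R=np.array([[np.cos(a),-np.sin(a)],[np.sin(a),np.cos(a)]])
    t=W.mean(0)-R@L.mean(0); return t,a,(W-(L@R.T+t))
E
python3 - <<'E'
from h import *
s=lambda u,v,z:onz("scene",(u/3+225,v/3+150),z)
d=lambda u,v,z:onz("side",(u/2.5+200,v/2.5+110),z)
C=[((-.042,.114),s(112,155,.106)),((-.042,-.114),s(152,366,.106)),((.042,-.114),s(274,348,.106)),((.042,.114),s(214,140,.106)),
((-.042,-.114),s(168,452,.006)),((.042,-.114),s(275,432,.006)),
((.042,-.114),d(230,180,.106)),((.042,.114),d(471,305,.106)),((.042,-.114),d(230,278,.006)),((.042,.114),d(460,398,.006)),((-.042,.114),d(527,250,.106))]
D=[((.02,.16),s(380,125,.03)),((.02,-.16),s(577,375,.03)),((-.07,.16),s(291,155,.03)),((-.07,-.16),s(470,412+25,0)),
((.02,-.16),d(18,418,.03)),((.02,.16),d(418,570,.03)),((-.07,.16),d(464,474,.03)),((-.07,-.16),d(80,338,.03))]
for P in (C,D):
    t,a,r=pose(P); print(t,a,np.degrees(a)); print(np.round(r*1000,1).tolist())
tc,ac,_=pose(C);td,ad,_=pose(D)
R=np.array([[np.cos(ad),-np.sin(ad)],[np.sin(ad),np.cos(ad)]])
print("carrier in dock",R.T@(tc-td),ac-ad)
Rc=np.array([[np.cos(ac),-np.sin(ac)],[np.sin(ac),np.cos(ac)]])
print("push",tc+Rc@[-.042,0], "dir",Rc[:,0])
print("goal", td+R@[-.042,0])
# lookalikes, bystanders
print("green",onz("scene",(250,222),0),onz("side",(440,257),0)); print("purple",onz("scene",(303,341),0),onz("side",(276,198),0))
print("tipbox corners",[onz("scene",p,.053)[:2] for p in((167,328),(228,316),(232,344),(171,358))])
print("jar",onz("scene",(438,199),0),"beaker",onz("scene",(485,252),0))
E
```

```text
[ 0.57667419 -0.04774908] 1.4453442824121956 82.81212732558335
[[4.7, 0.0], [-2.2, -1.2], [1.1, 0.3], [5.0, -1.1], [1.0, 2.4], [0.7, 0.2], [-1.8, -4.8], [0.7, -2.3], [-4.7, 3.4], [-3.2, -1.9], [-1.3, 5.1]]
[0.58097642 0.17431079] 1.667971355150689 95.567718998851
[[3.8, -1.3], [2.7, -1.8], [5.2, -1.1], [-0.2, -1.5], [-5.5, 1.3], [0.5, 1.3], [-1.5, 1.5], [-5.0, 1.7]]
carrier in dock [-0.22059483  0.02582666] -0.22262707273849336
push [ 0.57141901 -0.08941901] dir [0.12512324 0.99214121]
goal [0.58505135 0.13250893]
green [ 0.41234039 -0.10565858  0.        ] [ 0.38283758 -0.08612161  0.        ]
purple [ 7.95951973e-01 -8.62832199e-02  1.11022302e-16] [ 0.76414478 -0.06788164  0.        ]
tipbox corners [array([ 0.7038325 , -0.34188807]), array([ 0.71780145, -0.22080119]), array([ 0.78440535, -0.22703329]), array([ 0.77402347, -0.34296149])]
jar [5.02478456e-01 4.05085199e-01 1.11022302e-16] beaker [0.71453851 0.41598359 0.        ]
```

```bash
cat >> h.py <<'E'
from scipy.spatial.transform import Rotation as Ro
def goto(tip,yaw,lean,L=.173,st=None):
    """yaw: direction of forward (world), lean deg; returns shift cm, rotvec in tool axes"""
    st=st or bot.read_state()
    f=np.array([np.cos(yaw),np.sin(yaw),0]);th=np.radians(lean)
    z=f*np.sin(th)-np.array([0,0,1])*np.cos(th); y=np.array([np.sin(yaw),-np.cos(yaw),0]); x=np.cross(y,z)
    R=np.c_[x,y,z]; p=np.array(tip)-L*z
    R0=Ro.from_rotvec(st["tcp_rot"])
    return (R0.inv().apply(p-st["tool_pos"])*100).round(2),(R0.inv()*Ro.from_matrix(R)).as_rotvec().round(3),p
def show():
    s=bot.read_state();R=Ro.from_rotvec(s["tcp_rot"]).as_matrix()
    tip=s["tool_pos"]+.173*R[:,2]
    yaw=np.arctan2(-R[0,1]*-1,R[1,1]*-1)  # y=(sin,-cos)
    print("t",s["time"],"tcp",s["tool_pos"].round(4),"tip",tip.round(4),"yaw",yaw.round(4),"lean",np.degrees(np.arccos(-R[2,2])).round(2),"F",s["wrist_force"].round(1),"q",s["q"].round(2),"w",round(s["width"],2), "roll",R[2,1].round(3))
E
python3 - <<'E'
from h import *
show()
m=bot.camera_model("wrist");R=cv2.Rodrigues(m["rvec"])[0];c=-R.T@m["tvec"];s=bot.read_state()
print("cam in tool",Ro.from_rotvec(s["tcp_rot"]).inv().apply(c-s["tool_pos"]))
f=np.array([np.cos(1.4453),np.sin(1.4453)])
p=np.array([.5714,-.0894])-f*.09
print(goto([*p,.10],1.4453,50));
E
```

```text
t 0.15 tcp [ 0.1557 -0.6565  0.4036] tip [ 0.1556 -0.6562  0.2306] yaw 0.2328 lean 0.1 F [-0.4 -0.6 -0.1] q [-1.37  0.26  1.61 -0.    1.27 -0.04] w 1.0 roll -0.002
cam in tool [0.08377127 0.00022375 0.03036815]
(array([ 45.73, -24.72,  19.29]), array([ 0.526,  0.759, -1.131]), array([ 0.54354709, -0.31017567,  0.21120226]))
```

```bash
python3 -m jog '[[[0,45.7,-24.7,19.3,0.526,0.759,-1.131],[0,45.7,-24.7,19.3,0.526,0.759,-1.131],[0,45.7,-24.7,19.3,0.526,0.759,-1.131],[0,45.7,-24.7,19.3,0.526,0.759,-1.131],[0,45.7,-24.7,19.3,0.526,0.759,-1.131],[0,45.7,-24.7,19.3,0.526,0.759,-1.131],[0,45.7,-24.7,19.3,0.526,0.759,-1.131],[0,45.7,-24.7,19.3,0.526,0.759,-1.131],[0,45.7,-24.7,19.3,0.526,0.759,-1.131],[0,45.7,-24.7,19.3,0.526,0.759,-1.131],[0,45.7,-24.7,19.3,0.526,0.759,-1.131],[0,45.7,-24.7,19.3,0.526,0.759,-1.131]]]'
python3 - <<'E'
from h import *
show()
for n in ("side","scene","wrist"): cv2.imwrite(f"pics/{n}1.png",bot.read_camera(n)[:,:,::-1])
E
```

```text
time: 1.65
tool_pos: [0.5429, -0.3121, 0.2124]
tcp_rot: [-1.826, -1.609, -0.85]
wrist_force: [-0.3, 0.3, -0.6]
width: 0.999
t 1.65 tcp [ 0.5429 -0.3121  0.2124] tip [ 0.5598 -0.181   0.1008] yaw 1.4438 lean 49.84 F [-0.3  0.3 -0.6] q [-0.74  0.53  1.75  0.68  1.48 -0.9 ] w 1.0 roll 0.001
```

View pics/side1.png

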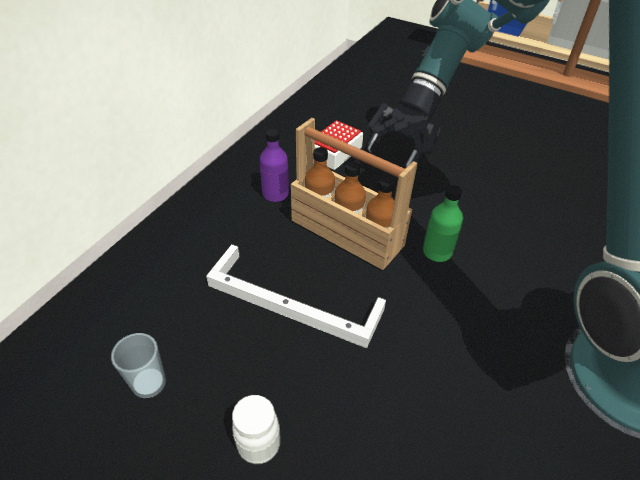

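View pics/scene1.png

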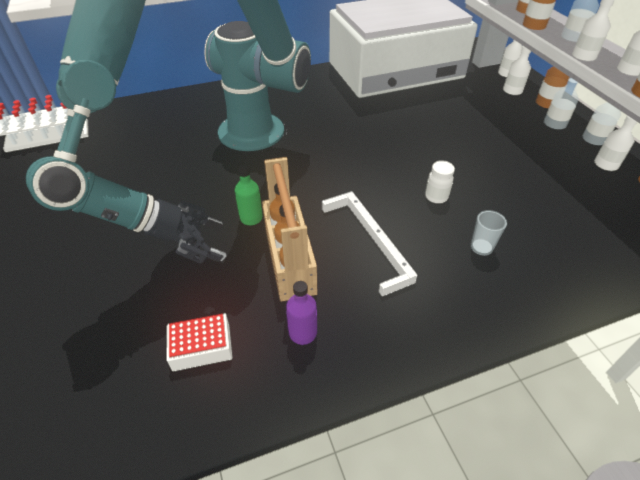

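View pics/wrist1.png

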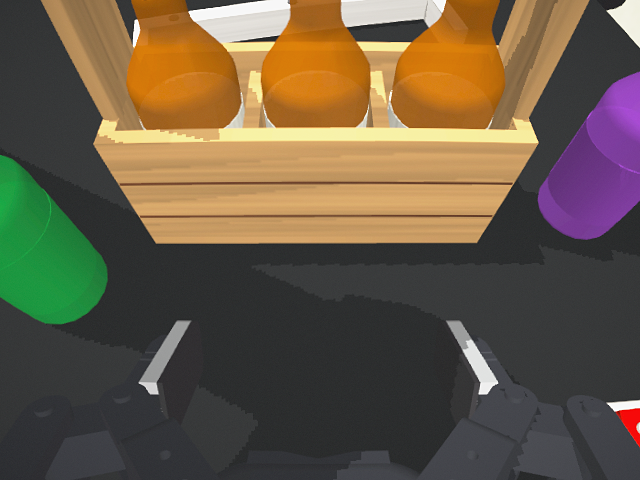

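Run:
```python
from h import *
s=bot.read_state();R=Ro.from_rotvec(s["tcp_rot"])
for uv,y in (((190,321),-.0425),((447,321),.0425),((178,321),-.0425),((458,321),.0425)):
    o,d=ray("wrist",uv);o=R.inv().apply(o-s["tool_pos"]);d=R.inv().apply(d)
    k=(np.sign(d[1])*abs(y)-o[1])/d[1];print(o+k*d)
b=[onz("wrist",p,.006) for p in((157,243),(478,243))]; r=[onz("wrist",p,.106) for p in((94,143),(538,142))]
print(b,np.linalg.norm(b[0]-b[1]),r,np.linalg.norm(r[0]-r[1]))
for a in (b,r): 
    v=a[1]-a[0];print("fwd yaw",np.arctan2(v[1],v[0])+np.pi/2,(a[0]+a[1])/2)
```

```text
[ 0.01366056 -0.0425      0.15170568]
[0.01550828 0.0425     0.1484327 ]
[ 0.01976603 -0.0425      0.14106365]
[0.02093369 0.0425     0.13897526]
[array([ 0.45871347, -0.07431226,  0.006     ]), array([ 0.68530723, -0.10326065,  0.006     ])] 0.2284354147078325 [array([ 0.45818785, -0.07371775,  0.106     ]), array([ 0.68458978, -0.10183971,  0.106     ])] 0.22814179256819242
fwd yaw 1.4437300457537467 [ 0.57201035 -0.08878646  0.006     ]
fwd yaw 1.4472167636348174 [ 0.57138881 -0.08777873  0.106     ]
```

Run:
```python
from h import *
show()
f=np.array([np.cos(1.4455),np.sin(1.4455)])
p=np.array([.5717,-.0883])-f*.035
print(goto([*p,.019],1.4455,50,L=.16))
```

```text
t 1.8 tcp [ 0.5429 -0.3122  0.2124] tip [ 0.5598 -0.1811  0.1009] yaw 1.4433 lean 49.85 F [-0.7 -0.3 -0.4] q [-0.74  0.53  1.75  0.68  1.48 -0.9 ] w 1.0 roll 0.001
(array([-2.53,  0.04, 11.06]), array([ 0.002,  0.003, -0.   ]), array([ 0.55200904, -0.24463189,  0.12184602]))
```

```bash
python3 -m jog '[[[0,-1,0,3,0,0,0],[0,-2,0,6,0,0.003,0],[0,-2.5,0,9,0.002,0.003,0],[0,-2.5,0,10.3,0.002,0.003,0],[0,-2.5,0,11,0.002,0.003,0],[0,-2.5,0,11,0.002,0.003,0],[0,-2.5,0,11,0.002,0.003,0]]]'
python3 - <<'E'
from h import *
show()
cv2.imwrite(f"pics/wrist2.png",bot.read_camera("wrist")[:,:,::-1])
cv2.imwrite(f"pics/scene2.png",bot.read_camera("scene")[:,:,::-1])
E
```

```text
time: 2.68
tool_pos: [0.5524, -0.2444, 0.1227]
tcp_rot: [-1.822, -1.609, -0.851]
wrist_force: [0.5, 0.3, 0.0]
width: 1.001
t 2.675 tcp [ 0.5524 -0.2444  0.1227] tip [ 0.569  -0.1128  0.0115] yaw 1.4462 lean 50.01 F [0.5 0.3 0. ] q [-0.65  0.61  1.84  0.75  1.32 -0.96] w 1.0 roll 0.001
```

View pics/wrist2.png

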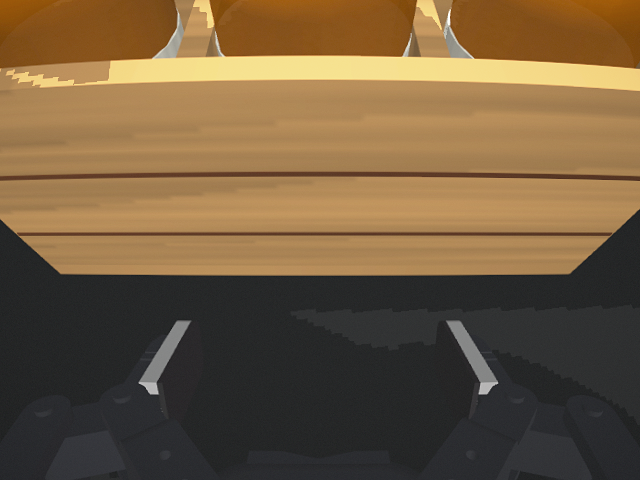

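View pics/scene2.png

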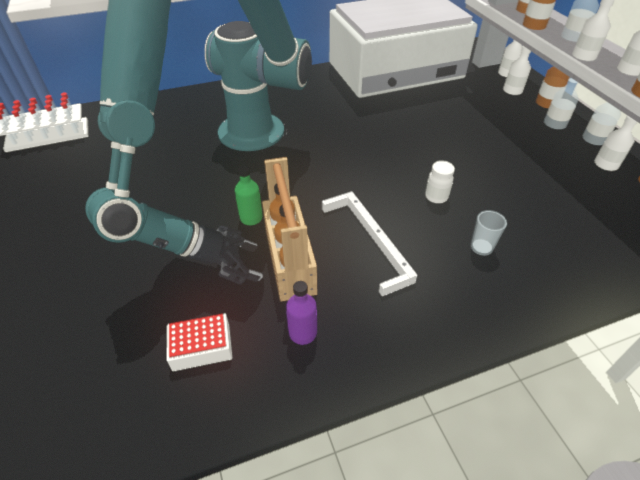

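```bash
cat > arc.py <<'E'
from h import *
def arc(M0,y0,n,ds,y1,off=.007,z=.019,k=0):
    """M0 side midpoint, yaw y0->y1 over n steps of ds"""
    st=bot.read_state();M=np.array(M0,float)
    for i in range(n+1):
        yaw=y0+(y1-y0)*i/n
        if i: ym=y0+(y1-y0)*(i-.5)/n; M=M+ds*np.array([np.cos(ym),np.sin(ym)])
        f=np.array([np.cos(yaw),np.sin(yaw)])
        s,r,_=goto([*(M-off*f),z],yaw,50,L=.16,st=st); print(i,s,r,M.round(4),round(yaw,4))
    return M
E
python3 - <<'E'
from arc import *
M=arc([.5717,-.0883],1.4455,18,.01,1.668)
td=np.array([.58098,.17431]);ad=1.668;R=np.array([[np.cos(ad),-np.sin(ad)],[np.sin(ad),np.cos(ad)]]);print("side mid in dock",R.T@(M-td))
E
```

```text
0 [ 1.72 -0.03  2.16] [-0.    -0.     0.001] [ 0.5717 -0.0883] 1.4455
1 [2.36 0.13 2.93] [ 0.009 -0.    -0.007] [ 0.5729 -0.0784] 1.4579
2 [3.01 0.27 3.7 ] [ 0.019 -0.    -0.015] [ 0.574  -0.0684] 1.4702
3 [3.65 0.4  4.47] [ 0.028 -0.    -0.023] [ 0.5749 -0.0585] 1.4826
4 [4.3  0.52 5.24] [ 0.038 -0.    -0.031] [ 0.5757 -0.0485] 1.4949
5 [4.94 0.62 6.01] [ 0.047 -0.    -0.039] [ 0.5764 -0.0385] 1.5073
6 [5.59 0.71 6.78] [ 0.057 -0.    -0.047] [ 0.577  -0.0285] 1.5197
7 [6.24 0.79 7.56] [ 0.066 -0.    -0.055] [ 0.5774 -0.0186] 1.532
8 [6.89 0.86 8.33] [ 0.076 -0.    -0.063] [ 0.5778 -0.0086] 1.5444
9 [7.54 0.92 9.11] [ 0.085 -0.    -0.071] [0.578  0.0014] 1.5568
10 [8.19 0.96 9.88] [ 0.094 -0.    -0.079] [0.578  0.0114] 1.5691
11 [ 8.84  0.99 10.66] [ 0.104 -0.    -0.087] [0.578  0.0214] 1.5815
12 [ 9.49  1.01 11.43] [ 0.113 -0.    -0.095] [0.5778 0.0314] 1.5938
13 [10.14  1.01 12.21] [ 0.123 -0.    -0.103] [0.5775 0.0414] 1.6062
14 [10.79  1.   12.98] [ 0.132 -0.    -0.11 ] [0.5771 0.0514] 1.6186
15 [11.44  0.98 13.76] [ 0.142 -0.    -0.118] [0.5766 0.0614] 1.6309
16 [12.09  0.95 14.54] [ 0.151 -0.    -0.126] [0.5759 0.0714] 1.6433
17 [12.74  0.91 15.31] [ 0.161 -0.    -0.134] [0.5751 0.0814] 1.6556
18 [13.39  0.85 16.09] [ 0.17  -0.    -0.142] [0.5742 0.0913] 1.668
side mid in dock [-0.08195008  0.01478002]
```

```bash
python3 -m jog '[[[0,0.6,0,0.8,0,0,0],[0,1.2,0,1.5,0,0,0],[0,1.7,0,2.15,0,0,0],[0,2.05,0.05,2.55,0.004,0,-0.003],[0,2.35,0.13,2.95,0.009,0,-0.007],[0,2.7,0.2,3.3,0.014,0,-0.011],[0,3,0.27,3.7,0.019,0,-0.015],[0,3.3,0.33,4.1,0.023,0,-0.019],[0,3.65,0.4,4.45,0.028,0,-0.023],[0,4,0.46,4.85,0.033,0,-0.027],[0,4.3,0.52,5.25,0.038,0,-0.031]]]'
python3 - <<'E'
from h import *
show()
for n in ("side","wrist"): cv2.imwrite(f"pics/{n}3.png",bot.read_camera(n)[:,:,::-1])
E
```

```text
time: 4.15
tool_pos: [0.5666, -0.179, 0.1216]
tcp_rot: [-1.78, -1.649, -0.827]
wrist_force: [0.0, -12.4, 1.6]
width: 0.998
t 4.15 tcp [ 0.5666 -0.179   0.1216] tip [ 0.577  -0.0473  0.0098] yaw 1.4936 lean 49.74 F [  0.  -12.4   1.6] q [-0.55  0.59  1.88  0.79  1.28 -0.95] w 1.0 roll 0.002
```

View pics/side3.png

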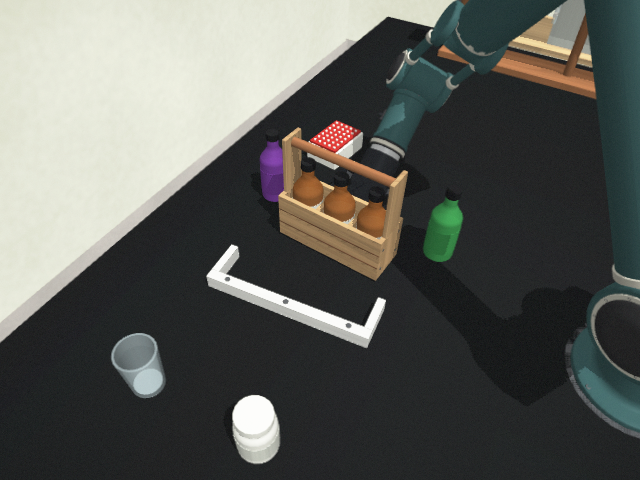

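View pics/wrist3.png

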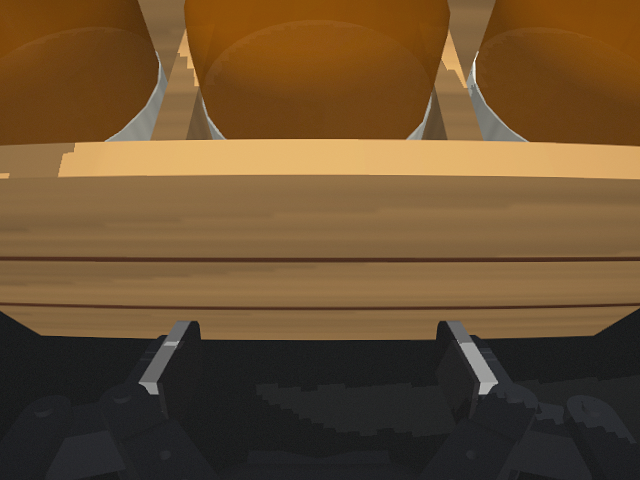

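Run:
```python
from arc import *
b=[onz("wrist",p,.006) for p in((42,336),(596,335))];v=b[1]-b[0];print(np.linalg.norm(v))
yaw=np.arctan2(v[1],v[0])+np.pi/2;M=((b[0]+b[1])/2)[:2];print(yaw,M)
s=bot.read_state();R=Ro.from_rotvec(s["tcp_rot"]).as_matrix();t=(s["tool_pos"]+.16*R[:,2])[:2]
f=np.array([np.cos(yaw),np.sin(yaw)]);print("tip->side",(M-t)@f, "lat",(M-t)@[-f[1],f[0]])
td=np.array([.58098,.17431]);ad=1.668;RR=np.array([[np.cos(ad),-np.sin(ad)],[np.sin(ad),np.cos(ad)]]);print("side mid in dock",RR.T@(M-td))
off=(M-t)@f
M=arc(M,1.4936,14,.01,1.668,off=off);print(RR.T@(M-td))
```

```text
0.22917720108852666
1.4955356200622603 [ 0.57772601 -0.05180985]
tip->side 0.004816867561058551 lat -0.0011605006019382714
side mid in dock [-0.22473664  0.02518372]
0 [ 0.    0.13 -0.05] [0.001 0.004 0.001] [ 0.5777 -0.0518] 1.4936
1 [0.65 0.28 0.72] [ 0.01   0.004 -0.007] [ 0.5784 -0.0418] 1.5061
2 [1.29 0.42 1.48] [ 0.02   0.004 -0.015] [ 0.579  -0.0319] 1.5185
3 [1.94 0.55 2.25] [ 0.029  0.004 -0.023] [ 0.5795 -0.0219] 1.531
4 [2.59 0.66 3.02] [ 0.039  0.004 -0.031] [ 0.5798 -0.0119] 1.5434
5 [3.24 0.77 3.79] [ 0.048  0.004 -0.039] [ 0.58   -0.0019] 1.5559
6 [3.89 0.86 4.56] [ 0.058  0.004 -0.047] [0.5801 0.0081] 1.5683
7 [4.54 0.93 5.33] [ 0.068  0.004 -0.055] [0.5801 0.0181] 1.5808
8 [5.2 1.  6.1] [ 0.077  0.004 -0.063] [0.5799 0.0281] 1.5933
9 [5.85 1.05 6.87] [ 0.087  0.004 -0.071] [0.5796 0.0381] 1.6057
10 [6.5  1.09 7.65] [ 0.096  0.004 -0.079] [0.5792 0.0481] 1.6182
11 [7.16 1.12 8.42] [ 0.106  0.004 -0.087] [0.5787 0.0581] 1.6306
12 [7.81 1.13 9.19] [ 0.115  0.004 -0.095] [0.578  0.0681] 1.6431
13 [8.46 1.13 9.97] [ 0.125  0.004 -0.103] [0.5772 0.078 ] 1.6555
14 [ 9.12  1.12 10.74] [ 0.134  0.004 -0.111] [0.5763 0.088 ] 1.668
[-0.08544435  0.01300655]
```

```bash
python3 -m jog '[[[0,0.5,0.1,0.55,0.007,0,-0.006],[0,1,0.2,1.1,0.014,0,-0.012],[0,1.55,0.3,1.75,0.022,0,-0.019],[0,2.1,0.4,2.4,0.03,0,-0.026],[0,2.65,0.5,3.05,0.038,0,-0.033],[0,3.2,0.6,3.7,0.046,0,-0.039],[0,3.75,0.7,4.35,0.055,0,-0.046],[0,4.3,0.75,5,0.064,0,-0.053],[0,4.85,0.8,5.65,0.072,0,-0.059],[0,5.4,0.85,6.3,0.08,0,-0.066],[0,5.95,0.9,6.95,0.088,0,-0.073],[0,6.5,0.95,7.6,0.096,0,-0.08]]]'
python3 - <<'E'
from h import *
show()
for n in ("side","wrist","scene"): cv2.imwrite(f"pics/{n}4.png",bot.read_camera(n)[:,:,::-1])
E
```

```text
time: 5.75
tool_pos: [0.5834, -0.0793, 0.1217]
tcp_rot: [-1.658, -1.74, -0.769]
wrist_force: [1.1, -9.1, -3.3]
width: 1.003
t 5.75 tcp [ 0.5834 -0.0793  0.1217] tip [0.5771 0.0526 0.0099] yaw 1.6191 lean 49.74 F [ 1.1 -9.1 -3.3] q [-0.39  0.58  1.9   0.82  1.25 -0.94] w 1.0 roll 0.0
```

View pics/side4.png

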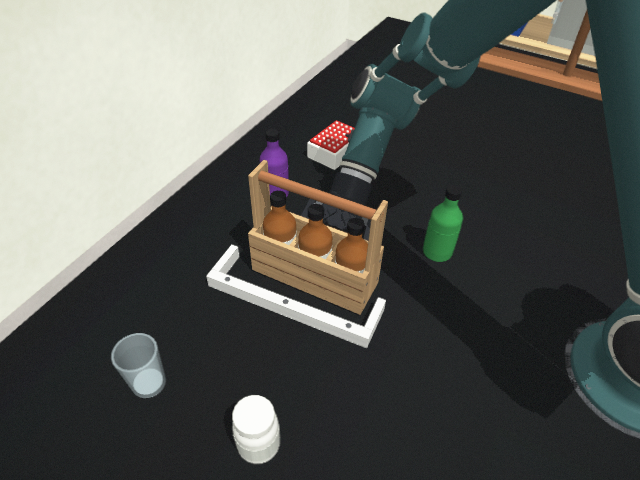

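View pics/wrist4.png

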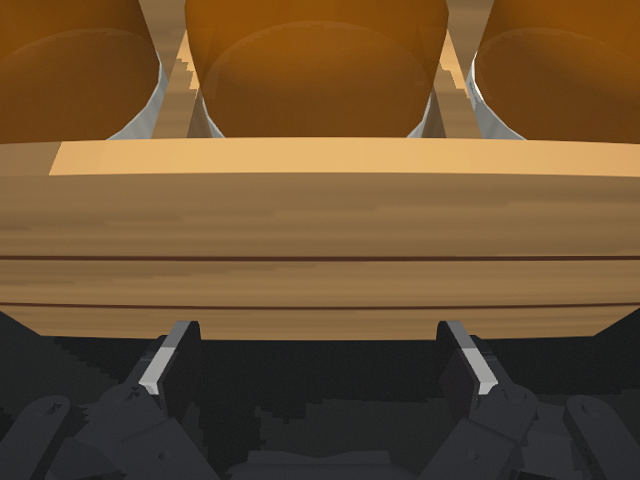

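View pics/scene4.png

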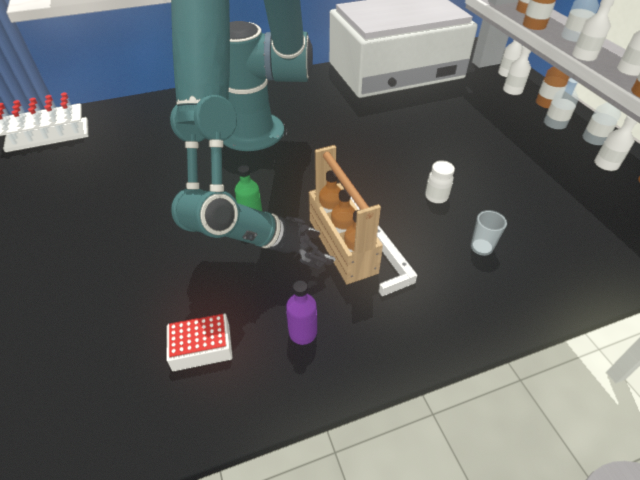

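Run:
```python
import cv2
b=cv2.imread("pics/side4.png"); cv2.imwrite("pics/d4.png",cv2.resize(b[220:360,195:395],None,fx=4,fy=4,interpolation=cv2.INTER_CUBIC))
```

```text
(no output)
```

View pics/d4.png

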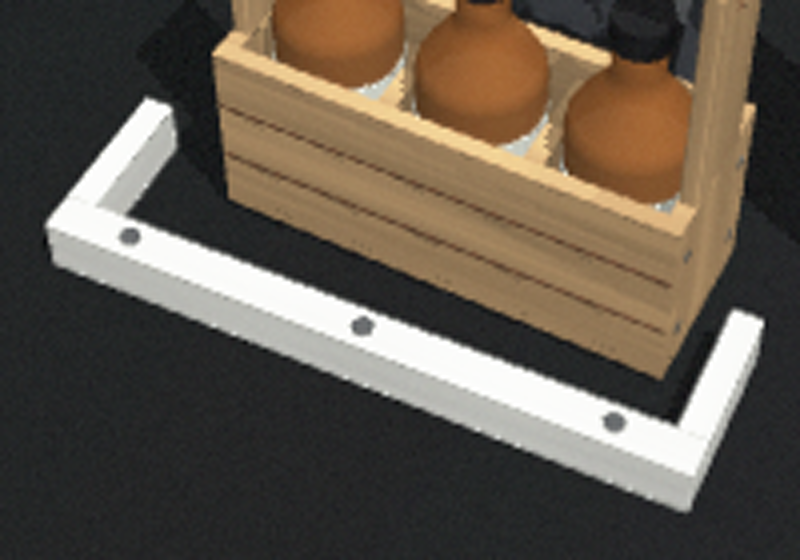

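Run:
```python
from h import *
d=lambda u,v,z:onz("side",(u/4+195,v/4+220),z)
f=lambda a,b:(np.arctan2((b-a)[1],(b-a)[0]),np.linalg.norm(b-a).round(4),a.round(4),b.round(4))
h=np.pi/2
for n,a,b in (("carr bot",d(230,198,.006),d(663,379,.006)),("rim",d(214,52,.106),d(684,234,.106)),("screws",d(130,237,.03),d(614,422,.03)),("front",d(102,211,.03),d(680,427,.03)),("backbot",d(54,262,0),d(688,511,0)),("backtop",d(48,228,.03),d(692,474,.03))):
    r=f(a,b);print(n,"yaw",r[0]-h,r[1:])
```

```text
carr bot yaw -4.66627141053436 (np.float64(0.2285), array([0.685 , 0.1369, 0.006 ]), array([0.4568, 0.1263, 0.006 ]))
rim yaw -4.660200658537647 (np.float64(0.2282), array([0.6847, 0.1366, 0.106 ]), array([0.4568, 0.1247, 0.106 ]))
screws yaw -4.618858828593339 (np.float64(0.2397), array([0.6976, 0.1958, 0.03  ]), array([0.4589, 0.1735, 0.03  ]))
front yaw -4.613124421927892 (np.float64(0.2862), array([0.7182, 0.1899, 0.03  ]), array([0.4334, 0.1615, 0.03  ]))
backbot yaw -4.62059338222692 (np.float64(0.3203), array([0.7372, 0.2083, 0.    ]), array([0.4182, 0.1789, 0.    ]))
backtop yaw -4.61522682943477 (np.float64(0.3162), array([0.7334, 0.2108, 0.03  ]), array([0.4187, 0.1802, 0.03  ]))
```

Run:
```python
from arc import *
s=bot.read_state();R=Ro.from_rotvec(s["tcp_rot"]).as_matrix();t=(s["tool_pos"]+.16*R[:,2])[:2]
y=1.6191;M=t+.0048*np.array([np.cos(y),np.sin(y)])
arc(M,y,5,.0084,1.667,off=.0048)
```

```text
0 [-0.02 -0.01 -0.02] [-0.     0.003  0.   ] [0.5771 0.0485] 1.6191
1 [0.53 0.11 0.62] [ 0.007  0.003 -0.006] [0.5766 0.0569] 1.6287
2 [1.07 0.22 1.26] [ 0.014  0.003 -0.012] [0.5761 0.0653] 1.6383
3 [1.61 0.33 1.91] [ 0.022  0.003 -0.018] [0.5755 0.0736] 1.6478
4 [2.16 0.42 2.55] [ 0.029  0.003 -0.024] [0.5748 0.082 ] 1.6574
5 [2.7  0.51 3.2 ] [ 0.036  0.003 -0.031] [0.5741 0.0904] 1.667
```

```bash
python3 -m jog '[[[0,0.3,0.06,0.35,0.004,0,-0.003],[0,0.6,0.12,0.7,0.008,0,-0.007],[0,0.9,0.18,1.05,0.012,0,-0.01],[0,1.2,0.25,1.4,0.016,0,-0.014],[0,1.5,0.3,1.75,0.02,0,-0.017],[0,1.8,0.36,2.1,0.024,0,-0.02],[0,2.05,0.4,2.4,0.028,0,-0.023],[0,2.3,0.44,2.7,0.032,0,-0.027],[0,2.5,0.48,2.95,0.034,0,-0.029],[0,2.65,0.5,3.1,0.036,0,-0.031],[0,2.7,0.5,3.2,0.036,0,-0.031]]]'
python3 - <<'E'
from h import *
show()
for n in ("side","wrist"): cv2.imwrite(f"pics/{n}5.png",bot.read_camera(n)[:,:,::-1])
b=cv2.imread("pics/side5.png"); cv2.imwrite("pics/d5.png",cv2.resize(b[220:360,195:395],None,fx=4,fy=4,interpolation=cv2.INTER_CUBIC))
E
```

```text
time: 7.28
tool_pos: [0.5863, -0.0374, 0.122]
tcp_rot: [-1.61, -1.773, -0.748]
wrist_force: [0.5, -14.6, 0.6]
width: 0.998
t 7.275 tcp [ 0.5863 -0.0374  0.122 ] tip [0.5738 0.094  0.0102] yaw 1.6666 lean 49.74 F [  0.5 -14.6   0.6] q [-0.32  0.57  1.91  0.83  1.24 -0.94] w 1.0 roll 0.001
```

View pics/d5.png

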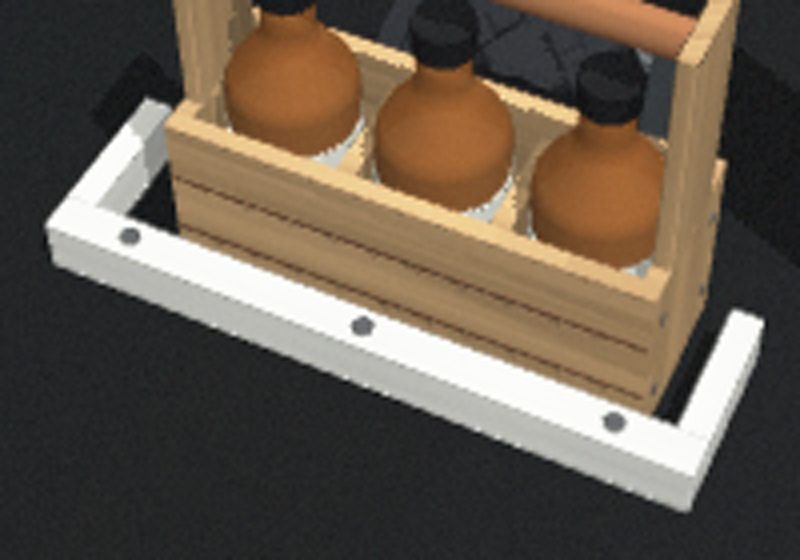

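View pics/wrist5.png

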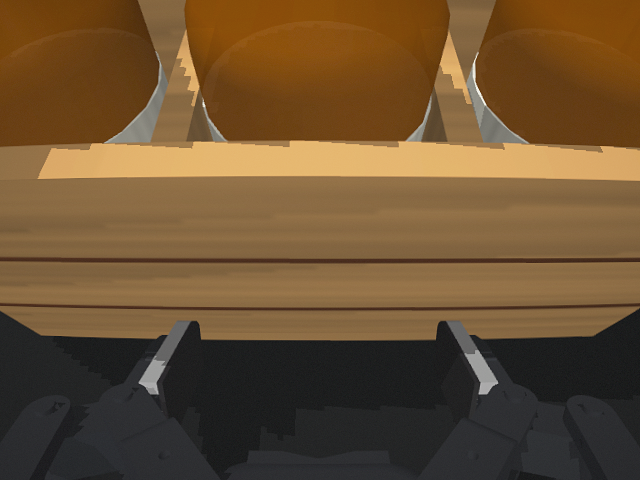

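```bash
python3 - <<'E'
from h import *
d=lambda u,v,z:onz("side",(u/4+195,v/4+220),z)
a,b=d(167,122,.106),d(658,298,.106)
print(a,b,np.linalg.norm(a-b),"yaw",np.arctan2(b[1]-a[1],b[0]-a[0])-np.pi/2+2*np.pi)
m=((a+b)/2)[:2]
for ref,o in(((.5758,.1757),0),((.5783,.1847),.01)):
    e=m-ref;print(e@[-.0953,.9954]+o,e@[-.9954,-.0953])
E
python3 -m jog '[[[0,0.07,0,0.08,0,0,0],[0,0.07,0,0.08,0,0,0],[0,0.13,0,0.15,0,0,0],[0,0.13,0,0.15,0,0,0]]]'
```

```text
[0.67744173 0.18209513 0.106     ] [0.45122273 0.16014645 0.106     ] 0.22728127697954384 yaw 1.6675176018177869
-0.0034652671523890516 0.011851413580278717
-0.0021856171523890536 0.015197613580278773
time: 7.88
tool_pos: [0.5861, -0.0369, 0.1222]
tcp_rot: [-1.612, -1.775, -0.747]
wrist_force: [-0.7, -17.9, 0.8]
width: 1.001
```

```bash
python3 -m jog '[[[0,0.07,0,0.08,0,0,0],[0,0.13,0,0.15,0,0,0],[0,0.2,0,0.23,0,0,0],[0,0.2,0,0.23,0,0,0],[0,0.2,0,0.23,0,0,0]]]'
```

```text
time: 8.5
tool_pos: [0.5858, -0.0362, 0.1226]
tcp_rot: [-1.615, -1.777, -0.745]
wrist_force: [-5.0, -30.8, 4.6]
width: 1.004
```

```bash
python3 -m jog '[[[0,-0.3,0,-0.35,0,0,0],[0,-0.6,0,-0.75,0,0,0],[0,-1.5,0,-1.8,0,0,0],[0,-3,0,-3.6,0,0,0],[0,-5,0,-6,0,0,0],[0,-7,0,-8.4,0,0,0],[0,-6,0,-11,0,0,0],[0,-5,0,-14,0,0,0],[0,-5,0,-14,0,0,0],[0,-5,0,-14,0,0,0]]]'
python3 - <<'E'
from h import *
show()
for n in ("side","scene","wrist"): cv2.imwrite(f"pics/{n}6.png",bot.read_camera(n)[:,:,::-1])
b=cv2.imread("pics/side6.png"); cv2.imwrite("pics/d6.png",cv2.resize(b[220:360,195:395],None,fx=4,fy=4,interpolation=cv2.INTER_CUBIC))
E
```

```text
time: 9.75
tool_pos: [0.5982, -0.1698, 0.1731]
tcp_rot: [-1.606, -1.768, -0.748]
wrist_force: [0.2, -0.4, -0.1]
width: 1.0
t 9.75 tcp [ 0.5982 -0.1698  0.1731] tip [ 0.5851 -0.0378  0.0621] yaw 1.6679 lean 50.09 F [ 0.2 -0.4 -0.1] q [-0.5   0.57  1.77  0.7   1.43 -0.93] w 1.0 roll -0.002
```

View pics/d6.png

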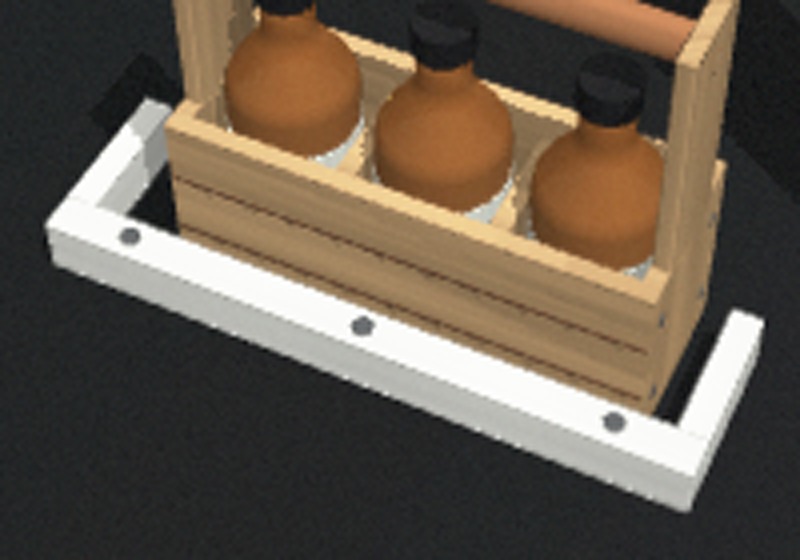

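View pics/wrist6.png

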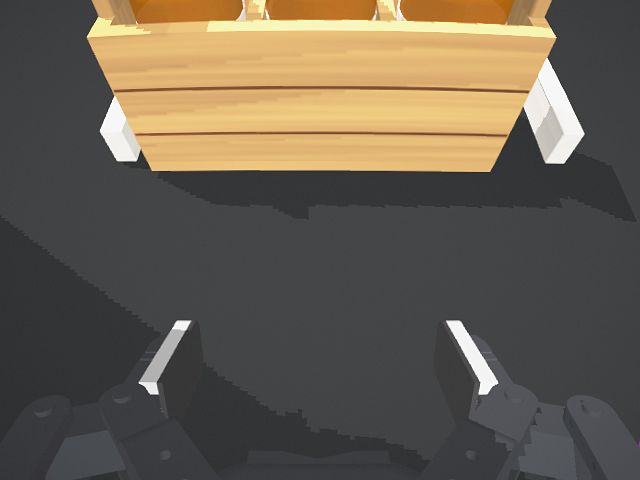

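View pics/scene6.png

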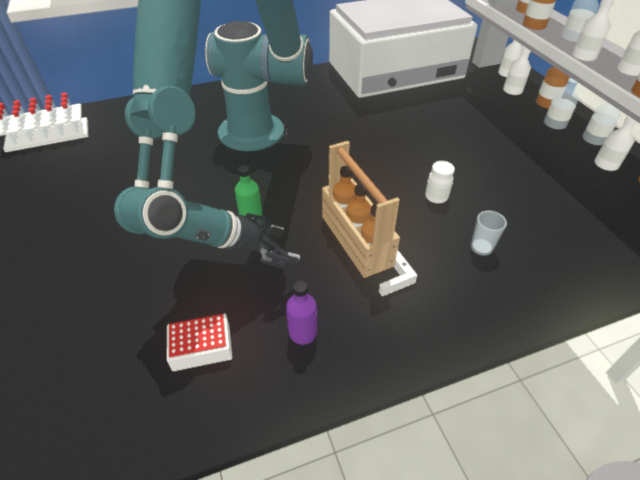

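Run:
```python
from h import *
td=np.array([.58098,.17431])
for z,p in((.006,((152,170),(491,171))),(.106,((88,38),(556,37)))):
    b=[onz("wrist",q,z) for q in p];v=b[1]-b[0];m=((b[0]+b[1])/2)[:2]
    y=np.arctan2(v[1],v[0])+np.pi/2;f=np.array([np.cos(1.667),np.sin(1.667)])
    c=m+.042*f-td;print(np.linalg.norm(v),"yaw",y,"in dock",c@f,c@[-f[1],f[0]])
# dock arm ends in wrist view, top outer/inner corners
a=[onz("wrist",q,0) for q in((139,160),(545,163))];print(a,np.linalg.norm(a[1]-a[0]))
m=((a[0]+a[1])/2)[:2];v=a[1]-a[0];print("dock yaw wrist",np.arctan2(v[1],v[0])+np.pi/2,"origin",m+.07*f)
```

```text
0.22939557069645175 yaw 1.6621019577258984 in dock -0.040921848049840226 0.014553609372523726
0.22764814348908113 yaw 1.669343739141851 in dock -0.04142632999830331 0.014436588768767826
[array([0.44393523, 0.09318775, 0.        ]), array([0.73265378, 0.11866193, 0.        ])] 0.2898401920293983
dock yaw wrist 1.6588002810220386 origin [0.58157063 0.17560116]
```

```bash
python3 -c "
from workcell import bot
print(bot.finish_job())"
```

```text
the job is handed in; nothing more can be done
None
```

I pushed the carrier into the dock with both open fingertips low on its far side and the hand leaning back about 50°. It turned roughly 13° on the way in and stopped flush against the strip. I then backed the hand off about 13 cm and handed the job in at about 10 s. The interface gave no verdict.

**Position in the dock:** the last wrist-camera check put the carrier at x about -41 mm and y about +14 mm in the dock's frame. It is square to the strip within about 0.01 rad.

**Contact with the strip:** the push force rose to about 31 N with almost no further movement.

**Before pulling away:** the side camera had read a remaining gap of 2–3 mm. That is within calibration error, and the picture did not change when I pressed further, so I took the carrier as already touching.

**Everything else:** in the last pictures the bottles look upright in the carrier, and the beaker, jar, tip box and both look-alikes stand where they were; I judged this by eye. The wrist force had dropped to zero.

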